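# Close a clamped wide-mouth sample jar with its lug-thread cap

### The arm

A 6-joint arm with a two-finger parallel gripper is mounted at the origin on a cart in front of the work surface, level with it; the furniture and walls round the work are solid. World frame = base frame: x ahead of the robot, y to its left, z up, the work surface at z = 0. Lengths are in m, angles in degrees, forces in N, time in s.
With the tool pointing down it reaches from about 0.35 to 0.875 m from the base axis. Payload 4.2 kg.
Tool frame: the origin (TCP) lies on the front face of the gripper's body, between the roots of the fingers; the fingertips stand 70 mm ahead of it and the grasp point (between the pads) lies 51 mm ahead of it; x points along the fingers, y is the direction in which the jaws open and shut, and the axes are right-handed (so a half turn about x gives the same grasp; the last joint's range is limited). The gripper opens to 87 mm and grips with 3 to 60 N. Pads are 19 mm wide; open, the fingers measure 117 mm over their backs; the gripper's body (75 mm by 190 mm) begins 51 mm behind the grasp point.
Start: joints at [82.712, 22.042, 0.453, 0, -68.411, -14.817], TCP at [0.235, 0.579, 0.292] pointing down, gripper open.
Joint ranges: [-179.83, 179.83], [-69.29, 118.12], [-61.27, 80.66], [-181.25, 117.63], [-171.15, -9.14], [-177.46, 177.46]. Speed limits (degrees/s): [159.86, 159.86, 180, 180, 180, 180].

### API

Orientations are given as a 3x3 rotation matrix whose columns are the frame's x, y, z axes.
In Python, from station import r, viewer, spotter gives the robot as it stands.
- The arm moves only by the tool move_arm, never from a script. Its argument "series" is a list that holds one entry, the list of rows, each a list of 7 numbers: the turn, a rotation vector about the world's x, y, z scaled (see below), then the shift along the world's x, y, z scaled (see below), then the opening, from 0 (shut) to 1 (fully open). A call has 1 to 20 rows; each row shifts and turns the pose as measured when the row begins; what a row does not reach is not made up. The controller multiplies each number of a shift by 60 mm and each number of a turn by 8 degrees. A row lasts 1/8 s, in which the tool goes at most 62.5 mm and 10.7 degrees, less where a joint would pass 70% of its speed; a pose out of reach is approached as far as the arm can. A call with a number of a shift or a turn outside -1 to 1 is refused whole. A call with a gripper value outside its range is refused whole. The fingers move at their own pace and stop on an object; the grip force is fixed at half the most. Time passes only in rows, so rows that do not move let the fingers close. It gives the time, the measured TCP pose, the force and the opening at its end, in the units of the state.
- r.sense(): the state, without advancing time (a new reading comes with each control period).
- viewer.capture(name): name is "scene" or "top" or "wrist"; returns (picture, depth): 384x512x3 uint8, red, green, blue; 384x512 float32, m along the optical axis (not along the pixel's ray), 0 where there is no reading.
- viewer.camera_params(name): a dict with "mtx" (3x3 intrinsics, pixels), "pose" (4x4, takes a point from camera to world coordinates). Camera axes: x right, y down, z forward; pixel columns grow to the right and rows downward; lengths in m; the calibration is good to about 2 mm. A picture is of the moment at which its call begins: read the wrist's pose just before it. camera_params takes no time and is no camera call; for the wrist camera it gives the pose at the moment of the call.
- r.finish_job(): hands the job in, once; it reports no verdict.
Trained networks look in the newest picture that a camera, given by its name, has taken for a name from the list of things; names that differ only in an ending like _2 or _b are one class to them, and where a whole thing is asked for, a point or a joint stands for the part that bears it (a point fixed in the world has none). Each returns a list of dicts, best first, with "conf" (0 to 1); they miss things now and then, are a little off and sometimes report something else, mostly with a low value. They report only what shows in the picture. A call takes as long as a camera call. They do not tell look-alikes from the thing itself.
- spotter.find_in(camera, name): "centre" ([column, row] in pixels, amid what is visible of it).
- spotter.trace(camera, name): "mask" (384x512 bool, what is visible of it) and "centre" ([column, row] in pixels, amid what is visible of it).
The state is a dict: "time_s": time; "joints": joint angles; "joint_velocities": joint speeds; "effort": joint torques, N m; "tcp_pos": TCP position; "ee_rot": TCP orientation; "wrist_force": force on the tool from outside, world axes, zero at the start; "moment": the same for the moment, N m; "gripper_width": opening from 0.0 (shut) to 1.0 (fully open).
Only numpy, scipy, OpenCV 4.12 (cv2) and the standard library are available. Lean on these libraries where they do the work, as an engineer would, in place of code of your own. Each camera call takes 0.05 s, during which the arm holds its last target.

### The job

Close the amber jar that stands in the bench clamp with the ribbed blue cap: set the cap level on the mouth, turn it gently backwards (anticlockwise from above) until you feel it drop into the thread, then screw it down clockwise to its stop so that it squeezes the gasket, and let go of it. Never force the cap, and leave the rest of the bench as it is.

Things in the scene. Friction and masses are not known exactly. Their poses are not given: they have to be found in the camera images.
- cap: Large ribbed blue screw cap lying open side down on the bench: 57 mm in diameter (58 over the ribs), 23.2 mm high, about 45 g. Origin: centre of its lower edge; z up along its axis. Skirt 49 mm in diameter inside; the underside of the cap's top is 19.2 mm above the lower edge. Grip it from above across the skirt. Contact forces over 40 N in all between cap and jar would spoil the thread.
- jar_clamp: Aluminium plate 116 x 116 x 12 mm fixed to the bench; its rubber-lined grey split ring (84 mm diameter, up to 38 mm above the bench) grips an amber glass jar, body 68 mm in diameter. The lining yields 7 degrees per N m and springs back. Origin: centre of the plate's underside, on the jar's axis; z up. The jar sits in it at any angle: the clamp's yaw does not tell where the thread begins.
- jar_mouth (a point): Centre of the jar's rim, on its axis, 114 mm above the bench. The neck is 40 mm in diameter and 30 mm long. Lower edge of the cap below this point: 9 to 12.7 mm while its lugs ride on the thread; 16.2 mm once it has dropped in and lies on the gasket; 18.7 mm when screwed home against the stops. Cap on neck has about 1.1 mm of play to each side.
- petri_dish_0: Clear flat petri dish, 60 mm diameter, 15 mm high, a bystander; origin at the centre of its underside.
- petri_dish_1: Second clear petri dish, 60 mm diameter, 15 mm high, a bystander; origin at the centre of its underside.
- beaker: Clear beaker, 54 mm diameter, 68 mm high, a bystander; origin at the centre of its underside.
- tube_rack: Bright green rack with small tubes, 52 x 105 x 52 mm, a bystander; origin at the centre of its underside.
- cap_lugs (a point): Point on the cap's axis, 6 mm above its lower edge, level with the undersides of three equal lugs inside the skirt, 120 degrees apart (one towards the cap's +x). Each lug is 6 mm wide (16 degrees), 3 mm thick and stands 3.4 mm inward.
- jar_thread (a point): On the jar's axis, 3 mm below the rim, level with the top of three right-hand thread ridges, each 78 degrees long, 3 mm thick, 3.5 mm proud, falling clockwise by 3 mm per radian to a stop rib that stands 2.2 mm above it. A lug on top turned clockwise jams at the rib; turned back it climbs to the gap (36 degrees) and drops. Then 78 to 98 degrees clockwise, under the ridge, to the stop.
- jar_gasket (a point): Centre of the top of the white springy gasket ring in the jar's rim, uncompressed: 3 mm above the rim, 117 mm above the bench, 37 mm in diameter. The cap's top lies on it after the drop; it pushes back with 2 N for each mm and is squeezed by about 2.5 mm when the cap is home. Friction in the thread then holds the cap.
- stereo_microscope: Tall beige and grey stereo microscope, fixed, right of the jar: it covers the bench from about 0.2 m before to 0.2 m behind its origin and 0.15 m to either side, about 0.5 m high. Origin: on the bench, under the middle of its foot. Keep the arm clear of it, also when swinging in from the right.
Things that resemble listed ones, but are neither listed nor needed, are in the scene too. Several things look just like the cap: the one meant starts farthest from the robot's base.

How it is judged (in metres and radians):
On the way, in this order (a step that is already met when the one before it is completed fails the run):
1. the cap is brought level over the jar's mouth and down round the rim (horizontal distance between cap and jar_mouth below 0.006 m and z of cap in the frame of jar_clamp below 0.119 m and angle between cap's own z axis and vertical below 0.15 rad), for 0.05 s.
2. the cap has dropped into the thread (its lower edge 15.2 mm or more below the rim, centred and level) (horizontal distance between cap and jar_mouth below 0.003 m and z of cap in the frame of jar_clamp below 0.0988 m and angle between cap's own z axis and vertical below 0.08 rad), for 0.1 s.
At the end, for the whole second after the job is handed in: The cap is released and at rest on the jar, centred within 3 mm and level within 0.06 rad, its lower edge at least 17.7 mm below the rim (fully home is 18.7 mm), held down there against the gasket by the thread alone (horizontal distance between cap and jar_mouth below 0.003 m and z of cap in the frame of jar_clamp below 0.0963 m and angle between cap's own z axis and vertical below 0.06 rad and linear speed of cap below 0.01 m/s); the robot touches nothing.
It fails at once if the cap is forced: more than 40 N in all between cap and jar or clamp (contact force between cap and jar_clamp above 40 N).
It fails at once if the petri dish 0 is moved more than 25 mm (distance of petri_dish_0 from where it was at the start of the episode above 0.025 m).
It fails at once if the petri dish 1 is moved more than 25 mm (distance of petri_dish_1 from where it was at the start of the episode above 0.025 m).
It fails at once if the beaker is moved more than 25 mm (distance of beaker from where it was at the start of the episode above 0.025 m).
It fails at once if the tube rack is moved more than 25 mm (distance of tube_rack from where it was at the start of the episode above 0.025 m).
It also fails if it takes over 72 s, if anything falls off the work surface, if the arm or the gripper's body presses on something with over 40 N, if the wrist force passes 120 N, or if a joint passes its speed limit or range.

## Working session

There is one attempt and no reset: what is moved stays moved. The work goes in short steps, Python scripts to look and compute and a tool call to move; the robot and the scene stay as the last step left them, time stands still between calls to the robot, and variables do not carry over. Pictures are saved under pics/ and viewed, and the job is handed in when it is done.

Besides the shell and the picture viewer there is one more tool, called after "Emit:" as name([rows], argument=value, ...), one row to a line, values as JSON. move_arm: Moves the arm, as the interface text tells. Its arguments: {"type":"object","properties":{"series":{"type":"array","items":{"type":"array","items":{"type":"array","items":{"type":"number","minimum":-1,"maximum":1}}}}},"required":["series"]}

```bash
ls; mkdir -p pics
python3 - <<'E'
from station import r, viewer, spotter
import cv2, numpy as np
print(r.sense())
for n in ("scene","top"):
    p,d=viewer.capture(n)
    np.savez(f"{n}0.npz",p=p,d=d,**viewer.camera_params(n))
    print(n,viewer.camera_params(n))
    cv2.imwrite(f"pics/{n}0.png",cv2.resize(p[:,:,::-1],(800,600)))
for c in("scene","top"):
  for n in ("cap","jar_clamp"):
    print(c,n,[(x["centre"],round(x["conf"],2)) for x in spotter.find_in(c,n)])
E
```

```text
pics
{'time_s': 0.0, 'joints': array([ 8.27112577e+01,  2.20903346e+01,  3.79904314e-01, -3.01058730e-02,
       -6.84121068e+01, -1.48167131e+01]), 'joint_velocities': array([-0.08881974,  0.00857901,  0.05418429,  0.02957171, -0.05548552,
        0.00869711]), 'effort': array([-2.94129250e-04, -3.90667963e+01,  1.87407589e+01,  4.22006607e+00,
        1.10374604e-02, -1.73522626e-04]), 'tcp_pos': array([0.23499574, 0.57864507, 0.2911619 ]), 'ee_rot': array([[-7.55967524e-04, -3.76491245e-01, -9.26419867e-01],
       [-2.05935754e-03, -9.26417582e-01,  3.76491997e-01],
       [-9.99997594e-01,  2.19244546e-03, -7.49884792e-05]]), 'wrist_force': array([-0.40192612,  0.88892768,  0.62737735]), 'moment': array([-0.03945908,  0.01031075, -0.0234627 ]), 'gripper_width': 0.9997647792660411}
scene {'mtx': array([[386.16433964,   0.        , 255.79584833],
       [  0.        , 386.16433964, 192.65217726],
       [  0.        ,   0.        ,   1.        ]]), 'pose': array([[ 0.66774454, -0.34458164,  0.65983386, -0.18487214],
       [-0.74424038, -0.32684105,  0.58247849, -0.5695864 ],
    
[... 155 characters left out ...]
 0.        , 253.99050627],
       [  0.        , 347.23314329, 194.32155367],
       [  0.        ,   0.        ,   1.        ]]), 'pose': array([[ 1.14123938e-01, -9.70094665e-01,  2.14224341e-01,
         3.65457948e-01],
       [-9.93466454e-01, -1.11518000e-01,  2.42516197e-02,
         1.03360346e-01],
       [ 3.63502998e-04, -2.15592386e-01, -9.76483380e-01,
         1.08011154e+00],
       [ 0.00000000e+00,  0.00000000e+00,  0.00000000e+00,
         1.00000000e+00]])}
scene cap [([184.9, 208.1], 0.8), ([210.1, 222.9], 0.55)]
scene jar_clamp [([254.2, 241.9], 0.56), ([186.4, 173.6], 0.54)]
top cap [([230.7, 235.7], 0.68), ([192.0, 225.4], 0.57)]
top jar_clamp [([285.7, 238.4], 0.75)]
```

View pics/scene0.png

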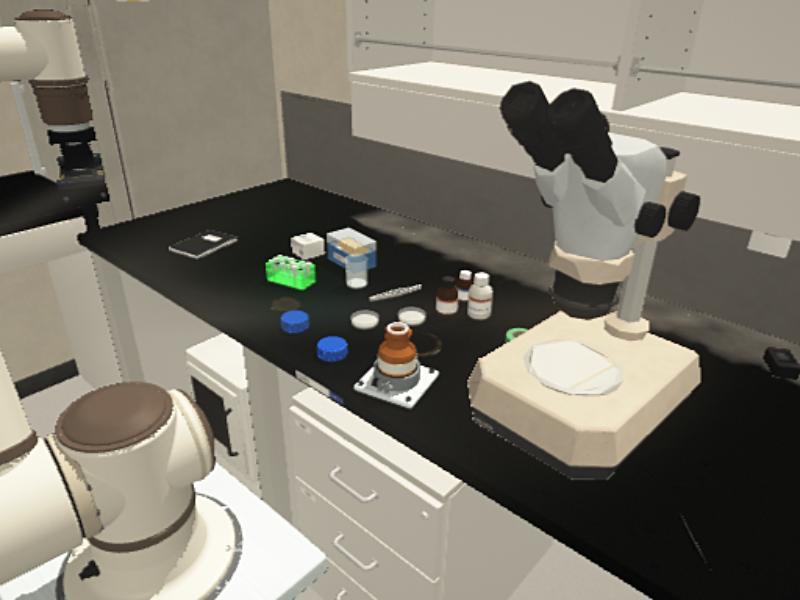

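View pics/top0.png

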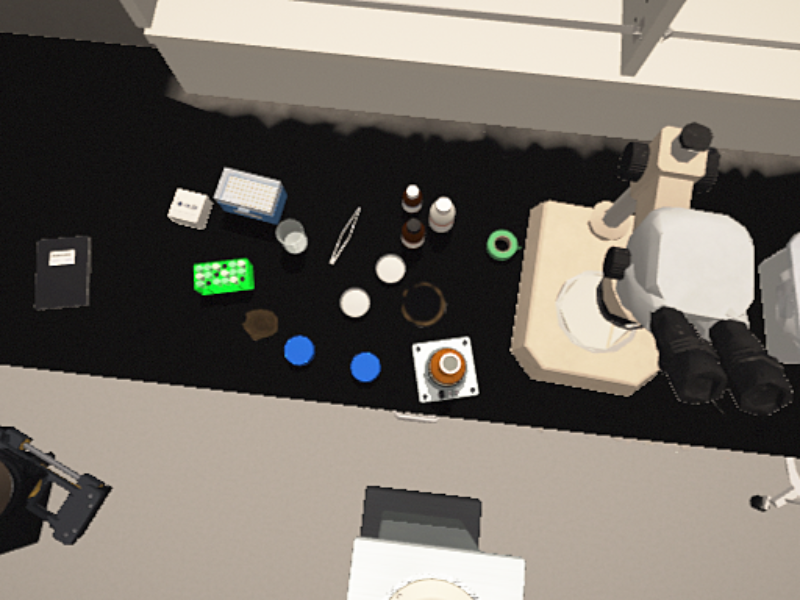

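The scene shows two blue caps. In the top view (800-wide) they are at (299,350) and (365,367), with the jar at (448,366) and the petri dishes at (354,303) and (390,268). Next I measure their positions.

```bash
cat > h.py <<'E'
import numpy as np, cv2
def cloud(f):
    z=np.load(f); p,d,K,T=z['p'],z['d'],z['mtx'],z['pose']
    v,u=np.mgrid[:384,:512]
    P=np.stack([(u-K[0,2])/K[0,0]*d,(v-K[1,2])/K[1,1]*d,d],-1)
    W=P@T[:3,:3].T+T[:3,3]
    W[d==0]=np.nan
    return p,W
def circ(xy):
    A=np.c_[2*xy,np.ones(len(xy))]; s=np.linalg.lstsq(A,(xy**2).sum(1),rcond=None)[0]
    return s[:2],np.sqrt(s[2]+s[:2]@s[:2])
E
python3 - <<'E'
from h import *
for f in("top0.npz","scene0.npz"):
    p,W=cloud(f); hsv=cv2.cvtColor(p,cv2.COLOR_RGB2HSV)
    m=cv2.inRange(hsv,(105,150,60),(125,255,255))
    n,l,s,c=cv2.connectedComponentsWithStats(m)
    print(f)
    for i in range(1,n):
        if s[i,4]<60: continue
        q=W[l==i]; q=q[~np.isnan(q[:,0])]
        top=q[(q[:,2]>np.percentile(q[:,2],80)-.004)]
        (e,r_)=cv2.minEnclosingCircle(top[:,:2].astype(np.float32))
        print(c[i],s[i,4],"mean",q.mean(0).round(4),"top z",np.percentile(q[:,2],[10,50,90]).round(4),"enc",np.round(e,4),round(r_,4), "ext",np.nanmin(q,0).round(3),np.nanmax(q,0).round(3),"R",np.hypot(*e).round(3))
    # jar: points near z .114
    m2=(W[...,2]>.105)&(W[...,2]<.13)&(W[...,0]<.55)&(W[...,0]>.3)&(abs(W[...,1])<.12)
    q=W[m2]; print("jar hi",len(q),q.mean(0).round(4),q.min(0).round(4),q.max(0).round(4))
    print("bench", np.nanmedian(W[...,2][(abs(W[...,2])<.02)]))
E
```

```text
top0.npz
[191.29113924 223.78797468] 316 mean [0.484  0.3101 0.0209] top z [0.0103 0.0232 0.0257] enc [0.4834 0.3125] 0.0286 ext [ 0.455  0.282 -0.004] [0.517 0.345 0.029] R 0.576
[233.48366013 234.50980392] 306 mean [0.4662 0.1774 0.0212] top z [0.015  0.0232 0.0259] enc [0.4659 0.1788] 0.0287 ext [ 0.437  0.149 -0.004] [0.498 0.207 0.029] R 0.499
jar hi 133 [0.4791 0.0242 0.1136] [0.4565 0.0009 0.105 ] [0.5021 0.0462 0.1215]
bench -0.0003043228461163672
scene0.npz
[188.37142857 205.25714286] 210 mean [0.4762 0.3023 0.0177] top z [0.005  0.0216 0.0243] enc [0.4804 0.3098] 0.0291 ext [ 0.452  0.281 -0.002] [0.531 0.337 0.026] R 0.572
[212.26545455 222.75636364] 275 mean [0.4591 0.1704 0.0172] top z [0.0039 0.0216 0.0242] enc [0.4646 0.1744] 0.0301 ext [ 0.435  0.146 -0.004] [0.522 0.214 0.026] R 0.496
jar hi 138 [0.4755 0.0189 0.1121] [ 4.536e-01 -3.000e-04  1.053e-01] [0.5005 0.0428 0.1191]
bench -0.000529936869382297
```

Run:
```python
from h import *
p,W=cloud("top0.npz")
def at(x,y,k=3):
    u,v=int(x*.64),int(y*.64); return np.nanmedian(W[v-k:v+k+1,u-k:u+k+1].reshape(-1,3),0).round(3)
for n,x,y in [("dish0",354,303),("dish1",390,268),("rack",223,277),("beaker",292,236),("stain",261,324),("ring",424,290),("basecorner",516,350),("baseL",535,205),("eyeL",690,390),("eyeR",765,395),("bodyL",640,265),("tape",503,244),("bottles",412,234)]: print(n,at(x,y,1))
for zlo in (.02,.1,.2,.3,.4):
    m=(W[...,2]>zlo)&(W[...,0]<.75)&(W[...,1]<-.02)&(W[...,1]>-.6)&(W[...,0]>.2)
    q=W[m]; print(zlo,np.nanpercentile(q,1,axis=0).round(3),np.nanpercentile(q,99,axis=0).round(3))
cv2.imwrite("pics/crop0.png",cv2.resize(p[170:270,160:320,::-1],(800,500),interpolation=cv2.INTER_CUBIC))
```

```text
dish0 [0.593 0.218 0.015]
dish1 [0.673 0.154 0.015]
rack [0.607 0.477 0.049]
beaker [0.72  0.367 0.003]
stain [ 0.53   0.399 -0.   ]
ring [0.639 0.079 0.002]
basecorner [ 0.526 -0.105  0.057]
baseL [ 0.849 -0.132  0.002]
eyeL [ 0.434 -0.192  0.515]
eyeR [ 0.437 -0.264  0.524]
bodyL [ 0.594 -0.176  0.428]
tape [ 0.755 -0.073 -0.001]
bottles [0.73  0.117 0.073]
0.02 [ 0.425 -0.595  0.043] [ 0.747 -0.106  0.541]
0.1 [ 0.423 -0.592  0.101] [ 0.747 -0.159  0.543]
0.2 [ 0.423 -0.292  0.237] [ 0.747 -0.158  0.543]
0.3 [ 0.423 -0.292  0.307] [ 0.747 -0.158  0.543]
0.4 [ 0.423 -0.292  0.41 ] [ 0.662 -0.171  0.543]
```

View pics/crop0.png

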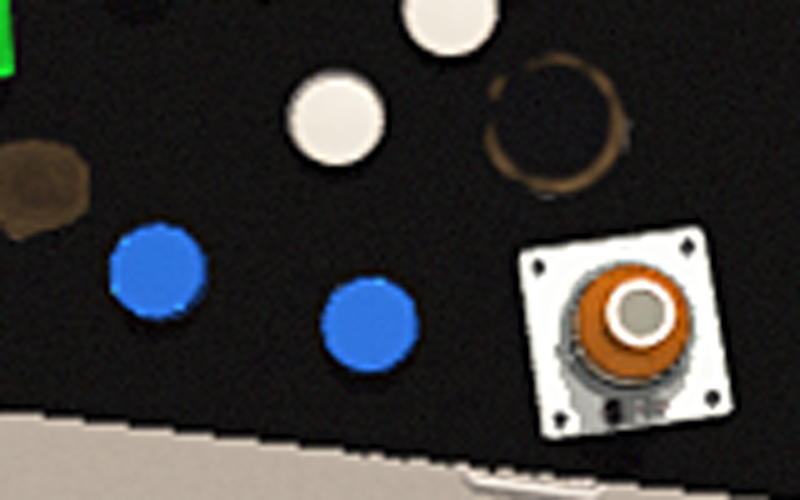

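Candidates in the crop: blue caps at (158,271), R=0.574 m, and (370,325), R=0.498 m. The far one, (158,271), is the target. I move above it with the jaws along world x.

Emit:
move_arm([
  [[0,0,-0.94,0.45,-0.49,0,1],[0,0,-0.94,0.45,-0.49,0,1],[0,0,-0.94,0.45,-0.49,0,1],[0,0,-0.94,0.45,-0.49,0,1],[0,0,-0.94,0.45,-0.49,0,1],[0,0,-0.94,0.45,-0.49,0,1],[0,0,-0.94,0.45,-0.49,0,1],[0,0,-0.94,0.45,-0.49,0,1],[0,0,-0.94,0.45,-0.49,0,1],[0,0,0,0,0,0,1]],
])

```text
time_s: 1.55
tcp_pos: [0.4838, 0.3058, 0.2912]
ee_rot: [[-0.001, -0.999, 0.033], [0.0, 0.033, 0.999], [-1.0, 0.001, 0.0]]
wrist_force: [-0.2, -0.1, -0.4]
gripper_width: 1.0
```

```bash
cat > look.py <<'E'
import sys
from station import r, viewer, spotter
from h import *
n=sys.argv[1]
s=r.sense(); cp=viewer.camera_params("wrist"); p,d=viewer.capture("wrist")
np.savez(f"{n}.npz",p=p,d=d,**cp)
print(s['tcp_pos'],s['joints'].round(1),s['gripper_width'],s['wrist_force'].round(2)); print(cp['pose'].round(4).tolist(),cp['mtx'][0,0])
cv2.imwrite(f"pics/{n}.png",cv2.resize(p[:,:,::-1],(800,600)))
E
python3 look.py w0
```

```text
[0.48376016 0.30576372 0.29118725] [ 48.5  17.   -7.2  -0.  -65.8 -50.4] 0.9999726665085452 [-0.24 -0.12 -0.39]
[[-0.9994, 0.0338, 0.0086, 0.4816], [0.0348, 0.9641, 0.2634, 0.2345], [0.0006, 0.2635, -0.9647, 0.3839], [0.0, 0.0, 0.0, 1.0]] 341.4243004183701
```

View pics/w0.png

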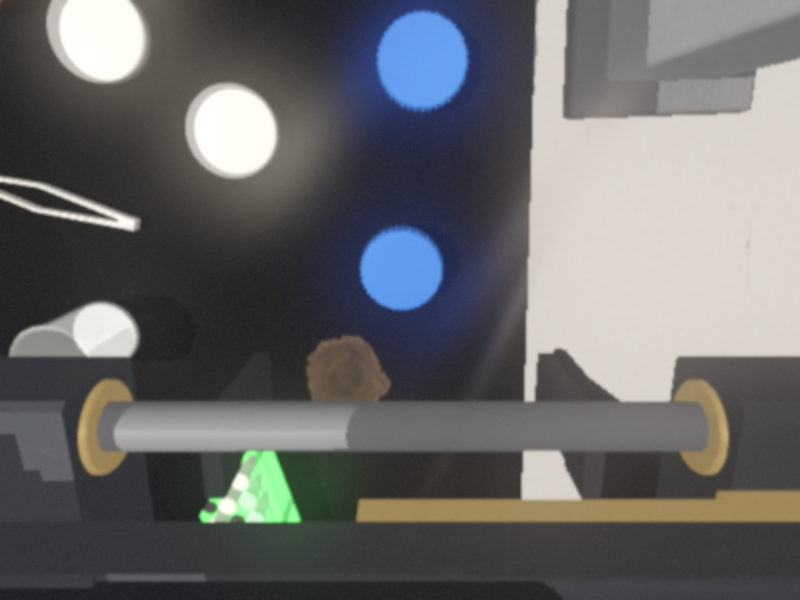

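The target cap is at (401,268) in the wrist view; the other one is at (422,60). I fit the target.

```bash
cat >> h.py <<'E'
def caps(f,ztop=.0232):
    """contour of blue blobs -> intersect rays with plane z=ztop (camera sees cap top mostly), min enclosing + ellipse"""
    z=np.load(f); p,K,T=z['p'],z['mtx'],z['pose']; _,W=cloud(f)
    m=cv2.inRange(cv2.cvtColor(p,cv2.COLOR_RGB2HSV),(100,110,90),(125,255,255))
    cs,_=cv2.findContours(m,cv2.RETR_EXTERNAL,cv2.CHAIN_APPROX_NONE)
    for c in cs:
        if cv2.contourArea(c)<300: continue
        uv=c[:,0].astype(float); mk=np.zeros(m.shape,np.uint8); cv2.drawContours(mk,[c],-1,1,-1)
        q=W[mk>0]; zz=np.nanmedian(q[:,2])
        r_=np.c_[(uv-[K[0,2],K[1,2]])/K[0,0],np.ones(len(uv))]@T[:3,:3].T
        X=T[:3,3]+r_*((ztop-T[2,3])/r_[:,2])[:,None]
        cc,R=circ(X[:,:2])
        top=q[np.abs(q[:,2]-zz)<.005]
        print("px",uv.mean(0).round(1),"z",zz.round(4),"circ",cc.round(4),R.round(4),"ext x",X[:,0].min().round(4),X[:,0].max().round(4),"y",X[:,1].min().round(4),X[:,1].max().round(4))
E
python3 -c "
from h import *
caps('w0.npz')"
```

```text
px [256.6 171.9] z 0.0235 circ [0.4851 0.3113] 0.0301 ext x 0.4556 0.5151 y 0.2801 0.3419
px [267.2  37.4] z 0.0224 circ [0.473  0.1787] 0.0378 ext x 0.4332 0.5144 y 0.1446 0.2126
```

Emit:
move_arm([
  [[0,0,0.957,0.02,0.1,-0.25,1],[0,0,0.957,0,0,-0.25,1],[0,0,0.957,0,0,-0.25,1],[0,0,0.957,0,0,-0.25,1],[0,0,0.957,0,0,-0.25,1],[0,0,0.957,0,0,-0.25,1],[0,0,0.957,0,0,-0.25,1],[0,0,0.957,0,0,-0.25,1],[0,0,0.957,0,0,-0.25,1],[0,0,0.957,0,0,-0.25,1],[0,0,0.957,0,0,-0.25,1],[0,0,0.957,0,0,-0.25,1],[0,0,0,0,0,0,1]],
])

```text
time_s: 3.22
tcp_pos: [0.4756, 0.3253, 0.107]
ee_rot: [[-0.006, 0.084, -0.996], [0.003, -0.996, -0.084], [-1.0, -0.003, 0.006]]
wrist_force: [-0.6, 0.2, 0.0]
gripper_width: 0.997
```

Emit:
move_arm([
  [[0,0,-0.6,0.157,-0.22,0,1],[0,0,0,0,0,0,1],[0,0,0,0,0,0,1]],
])

```text
time_s: 3.6
tcp_pos: [0.4848, 0.3146, 0.1089]
ee_rot: [[-0.003, -0.001, -1.0], [0.006, -1.0, 0.001], [-1.0, -0.006, 0.003]]
wrist_force: [0.1, 0.7, -0.0]
gripper_width: 1.001
```

Emit:
move_arm([
  [[0,0,0,0,-0.045,-0.2,1],[0,0,0,0,0,-0.2,1],[0,0,0,0,0,-0.15,1],[0,0,0,0,0,0,1]],
])

```text
time_s: 4.1
tcp_pos: [0.4839, 0.3123, 0.0733]
ee_rot: [[-0.004, 0.001, -1.0], [0.005, -1.0, -0.001], [-1.0, -0.005, 0.004]]
wrist_force: [0.3, 0.0, 0.7]
gripper_width: 1.0
```

Now I squeeze to centre the cap in y, then release it.

Emit:
move_arm([
  [[0,0,0,0,0,0,0.3],[0,0,0,0,0,0,0.3],[0,0,0,0,0,0,0.3],[0,0,0,0,0,0,0.3],[0,0,0,0,0,0,0.3],[0,0,0,0,0,0,0.3]],
])

```text
time_s: 4.85
tcp_pos: [0.4843, 0.3126, 0.074]
ee_rot: [[-0.003, 0.001, -1.0], [0.006, -1.0, -0.001], [-1.0, -0.006, 0.003]]
wrist_force: [0.6, -0.0, -0.2]
gripper_width: 0.648
```

Emit:
move_arm([
  [[0,0,0,0,0,0,1],[0,0,0,0,0,0,1],[0,0,0,0,0,0,1],[0,0,0,0,0,0,1]],
])

```text
time_s: 5.35
tcp_pos: [0.4845, 0.3128, 0.0742]
ee_rot: [[-0.002, 0.001, -1.0], [0.007, -1.0, -0.001], [-1.0, -0.007, 0.002]]
wrist_force: [-0.2, -0.4, -0.4]
gripper_width: 0.968
```

```bash
python3 -c "
from station import r
s=r.sense();print(s['tcp_pos'],s['gripper_width'],s['joints'].round(1))"
```

```text
[0.48446083 0.31275153 0.07417641] 0.9683418814469142 [ 48.8  31.3 -20.4  -0.6 -38.1  41.7]
```

Emit:
move_arm([
  [[0,0,0,0,0,0.3,1],[0,0,0,0,0,0.4,1],[0,0,-0.9,0,0,0,1],[0,0,-0.9,0,0,0,1],[0,0,-0.9,0,0,0,1],[0,0,-0.9,0,0,0,1],[0,0,-0.9,0,0,0,1],[0,0,-0.9,0,0,0,1],[0,0,-0.9,0,0,0,1],[0,0,-0.9,0,0,0,1],[0,0,-0.9,0,0,0,1],[0,0,-0.9,0,0,0,1],[0,0,-0.9,0,0,0,1],[0,0,-0.9,0,0,0,1],[0,0,0,0,0,0,1]],
])

```text
time_s: 7.22
tcp_pos: [0.4841, 0.3124, 0.1178]
ee_rot: [[0.007, -1.0, -0.014], [0.003, -0.014, 1.0], [-1.0, -0.007, 0.003]]
wrist_force: [0.8, -0.7, 0.7]
gripper_width: 1.0
```

Emit:
move_arm([
  [[-0.02,0.05,-0.1,0.01,0.3,0.5,1],[0,0,0,0,0.3,0.5,1],[0,0,0,0,0.3,0.5,1],[0,0,0,0,0.3,0.5,1],[0,0,0,0,0,0.3,1],[0,0,0,0,0,0,1]],
])

```text
time_s: 7.98
tcp_pos: [0.4836, 0.3855, 0.2592]
ee_rot: [[-0.002, -1.0, -0.013], [-0.001, -0.013, 1.0], [-1.0, 0.002, -0.001]]
wrist_force: [0.1, -0.5, -0.3]
gripper_width: 1.0
```

```bash
python3 look.py w1; python3 -c "
from h import *
caps('w1.npz')"
```

```text
[0.48364825 0.3855154  0.25922445] [ 53.5  22.8  -3.2  -0.1 -64.1 -52.7] 1.0000751225815725 [ 0.1  -0.51 -0.33]
[[-0.9999, -0.0107, -0.005, 0.485], [-0.0116, 0.965, 0.2622, 0.3143], [0.002, 0.2622, -0.965, 0.352], [0.0, 0.0, 0.0, 1.0]] 341.4243004183701
px [248.   89.8] z 0.0227 circ [0.4926 0.3075] 0.0365 ext x 0.4541 0.5331 y 0.2674 0.3451
```

View pics/w1.png

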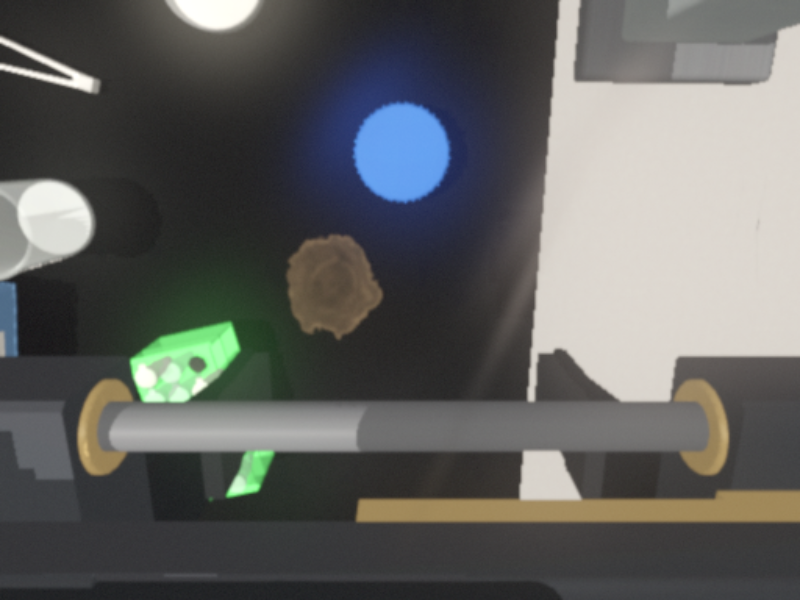

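The cap is at (402,152). The lamp glow inflates the mask, so I tighten the threshold.

```bash
sed -i 's/(100,110,90)/(100,90,190)/' h.py; python3 -c "
from h import *
caps('w0.npz');caps('w1.npz')"
```

```text
px [256.3 171.9] z 0.0237 circ [0.4854 0.3119] 0.0277 ext x 0.4577 0.513 y 0.2841 0.3397
px [269.6  38.7] z 0.0236 circ [0.4676 0.179 ] 0.0276 ext x 0.44 0.4957 y 0.151 0.208
px [256.5  96.9] z 0.0237 circ [0.4852 0.3136] 0.0276 ext x 0.4569 0.5137 y 0.2858 0.3423
```

Emit:
move_arm([
  [[0,0,-0.1,0.02,-0.3,-0.5,1],[0,0,0,0,-0.3,-0.5,1],[0,0,0,0,-0.3,-0.5,1],[0,0,0,0,-0.3,-0.5,1],[0,0,0,0,0,-0.2,1],[0,0,0,0,0,0,1]],
])

```text
time_s: 8.78
tcp_pos: [0.4819, 0.308, 0.1168]
ee_rot: [[-0.011, -1.0, -0.002], [-0.009, -0.002, 1.0], [-1.0, 0.011, -0.009]]
wrist_force: [-0.0, -0.1, 0.5]
gripper_width: 0.999
```

Emit:
move_arm([
  [[0.06,-0.08,0,0.05,0.08,0,1],[0,0,0,0,0,0,1]],
])

```text
time_s: 9.02
tcp_pos: [0.4861, 0.3151, 0.1184]
ee_rot: [[0.004, -1.0, -0.003], [0.003, -0.003, 1.0], [-1.0, -0.004, 0.003]]
wrist_force: [-1.0, 1.3, -0.6]
gripper_width: 1.004
```

Emit:
move_arm([
  [[0,0,0,-0.02,-0.03,-0.25,1],[0,0,0,0,0,-0.25,1],[0,0,0,0,0,-0.15,1],[0,0,0,0,0,0,1]],
])

```text
time_s: 9.52
tcp_pos: [0.4846, 0.3138, 0.0773]
ee_rot: [[0.005, -1.0, -0.004], [0.004, -0.004, 1.0], [-1.0, -0.005, 0.004]]
wrist_force: [-0.3, -0.0, -0.3]
gripper_width: 1.0
```

Emit:
move_arm([
  [[-0.03,0.036,0,0,-0.014,-0.05,1],[0,0,0,0,0,0,1],[0,0,0,0,0,0,1]],
])

```text
time_s: 9.9
tcp_pos: [0.4851, 0.3132, 0.0744]
ee_rot: [[0.001, -1.0, -0.004], [0.0, -0.004, 1.0], [-1.0, -0.001, 0.0]]
wrist_force: [-0.7, -0.2, -0.1]
gripper_width: 1.0
```

Good. Now I grip.

Emit:
move_arm([
  [[0,0,0,0,0,0,0.3],[0,0,0,0,0,0,0.3],[0,0,0,0,0,0,0.3],[0,0,0,0,0,0,0.3],[0,0,0,0,0,0,0.3],[0,0,0,0,0,0,0.3]],
])

```text
time_s: 10.65
tcp_pos: [0.4853, 0.3134, 0.0751]
ee_rot: [[0.002, -1.0, -0.004], [0.001, -0.004, 1.0], [-1.0, -0.002, 0.001]]
wrist_force: [-1.4, -0.6, 0.9]
gripper_width: 0.648
```

Emit:
move_arm([
  [[0,0,0,0,0,0.3,0.3],[0,0,0,0,0,0.5,0.3],[0,0,0,0,-0.4,0.5,0.3],[0,0,0,0,-0.4,0.5,0.3],[0,0,0,0,-0.4,0.5,0.3],[0,0,0,-0.02,-0.4,0.5,0.3],[0,0,0,-0.02,-0.4,0.5,0.3],[0,0,0,-0.02,-0.4,0.5,0.3],[0,0,0,-0.02,-0.4,0.4,0.3],[0,0,0,-0.02,-0.4,0.3,0.3],[0,0,0,0,-0.3,0,0.3],[0,0,0,0,0,0,0.3]],
])

```text
time_s: 12.15
tcp_pos: [0.4753, 0.0949, 0.3504]
ee_rot: [[-0.003, -1.0, -0.004], [-0.002, -0.004, 1.0], [-1.0, 0.003, -0.002]]
wrist_force: [0.5, 0.8, -0.8]
gripper_width: 0.65
```

```bash
python3 look.py w2
```

```text
[0.47527583 0.09487868 0.35038835] [ 30.5   6.  -12.7   0.  -71.5 -30.3] 0.6503391309343296 [ 0.46  0.78 -0.77]
[[-1.0, -0.002, -0.0034, 0.4761], [-0.0029, 0.9652, 0.2615, 0.0238], [0.0028, 0.2615, -0.9652, 0.4432], [0.0, 0.0, 0.0, 1.0]] 341.4243004183701
```

View pics/w2.png

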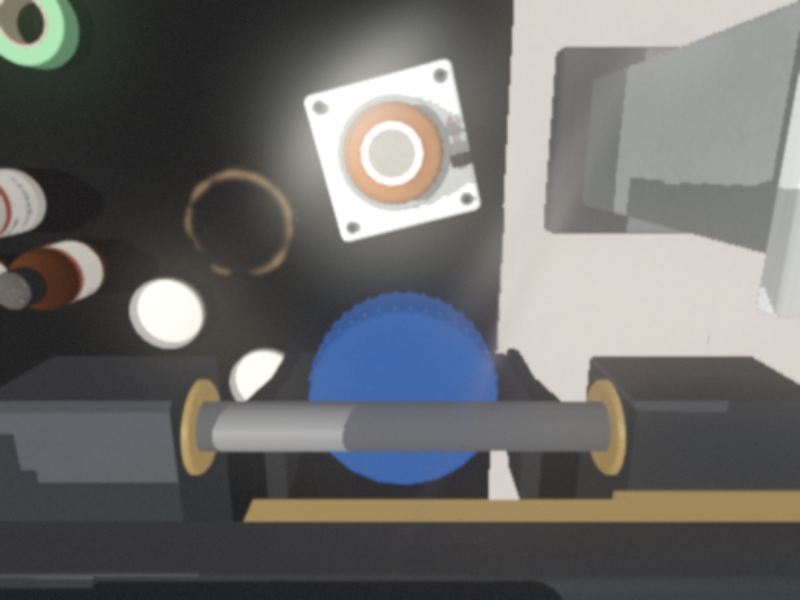

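The jar's white gasket ring is at (391,153), the cap in the gripper at (403,388). I fit the ring's centre.

```bash
cat >> h.py <<'E'
def ring(f,u0,v0,win=30,ztop=.117,thr=215):
    z=np.load(f); p,K,T=z['p'],z['mtx'],z['pose']; _,W=cloud(f)
    g=p.min(2); m=(g>thr).astype(np.uint8); 
    k=np.zeros_like(m); k[v0-win:v0+win,u0-win:u0+win]=1; m*=k
    n,l,s,c=cv2.connectedComponentsWithStats(m)
    for i in range(1,n):
        if s[i,4]<60: continue
        cs,h_=cv2.findContours((l==i).astype(np.uint8),cv2.RETR_CCOMP,cv2.CHAIN_APPROX_NONE)
        for cc in cs:
            if len(cc)<20: continue
            uv=cc[:,0].astype(float)
            r_=np.c_[(uv-[K[0,2],K[1,2]])/K[0,0],np.ones(len(uv))]@T[:3,:3].T
            X=T[:3,3]+r_*((ztop-T[2,3])/r_[:,2])[:,None]
            e,R=circ(X[:,:2]); res=np.abs(np.linalg.norm(X[:,:2]-e,axis=1)-R).max()
            print(s[i],uv.mean(0).round(1),"c",e.round(4),"R",R.round(4),"res",res.round(4),"z",np.nanmedian(W[l==i][:,2]).round(4))
E
python3 - <<'E'
from h import *
for t in(190,215,235): ring('w2.npz',250,98,thr=t)
p,_=cloud('w2.npz'); cv2.imwrite('pics/w2c.png',cv2.resize(p[60:140,200:300,::-1],(750,600),interpolation=cv2.INTER_NEAREST))
E
```

```text
[220  68  18  23 161] [224.9  75.7] c [0.5021 0.0058] R 0.0088 res 0.0069 z 0.0377
[ 231   77   40   42 1324] [250.3  97.7] c [0.4819 0.023 ] R 0.0182 res 0.0006 z 0.0644
[220 104  17  24 148] [224.2 118.7] c [0.5031 0.04  ] R 0.0092 res 0.0067 z 0.0376
[220  68  14  19 115] [223.7  74.5] c [0.504  0.0041] R 0.0068 res 0.0061 z 0.0372
[231  77  40  42 601] [250.3  97.6] c [0.482 0.023] R 0.0178 res 0.0006 z 0.1168
[231  77  40  42 601] [250.3  97.7] c [0.4819 0.023 ] R 0.0136 res 0.0005 z 0.1168
[220 110  13  18  93] [223.2 120.8] c [0.5051 0.0425] R 0.0068 res 0.0053 z 0.0127
[220  68  10  13  62] [222.6  72.4] c [0.5056 0.0017] R 0.0046 res 0.0043 z 0.0125
[231  78  39  40 479] [250.4  97.8] c [0.4819 0.0231] R 0.0174 res 0.0006 z 0.117
[231  78  39  40 479] [250.3  97.8] c [0.4819 0.0231] R 0.0143 res 0.0005 z 0.117
[220 115  11  13  68] [223.1 122.8] c [0.5065 0.0449] R 0.0048 res 0.0047 z 0.0124
```

View pics/w2c.png

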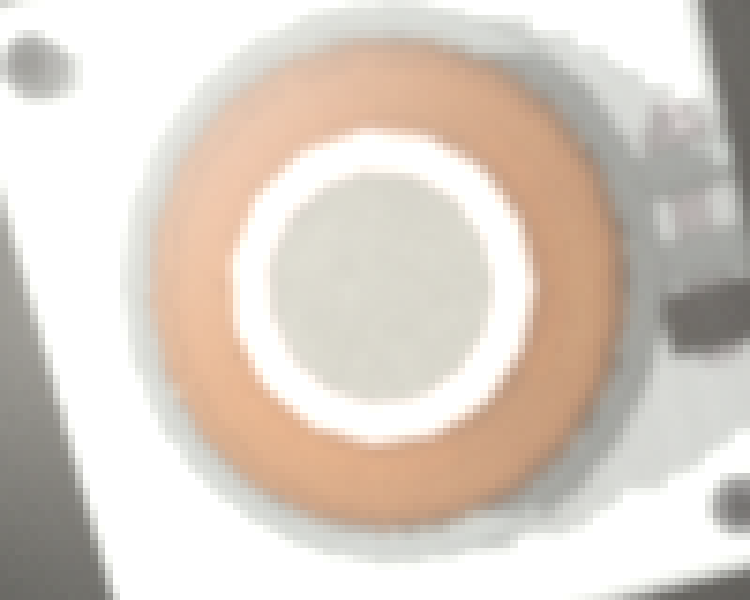

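Emit:
move_arm([
  [[0.01,-0.02,0,0.02,-0.3,-0.4,0.3],[0,0,0,0.02,-0.3,-0.4,0.3],[0,0,0,0.02,-0.3,-0.4,0.3],[0,0,0,0.02,-0.25,-0.4,0.3],[0,0,0,0.02,0,-0.4,0.3],[0,0,0,0,0,-0.3,0.3],[0,0,0,0,0,0,0.3]],
])

```text
time_s: 13.08
tcp_pos: [0.48, 0.0277, 0.2012]
ee_rot: [[-0.011, -1.0, -0.01], [-0.003, -0.01, 1.0], [-1.0, 0.011, -0.003]]
wrist_force: [0.8, 0.6, -0.6]
gripper_width: 0.647
```

Emit:
move_arm([
  [[0.02,-0.08,-0.05,0.02,-0.08,0,0.3],[0,0,0,0,0,0,0.3],[0,0,0,0,0,0,0.3]],
])

```text
time_s: 13.45
tcp_pos: [0.4823, 0.0235, 0.2025]
ee_rot: [[0.004, -1.0, -0.004], [0.0, -0.004, 1.0], [-1.0, -0.004, 0.0]]
wrist_force: [0.5, 0.4, -0.8]
gripper_width: 0.649
```

Emit:
move_arm([
  [[0,0.02,0,-0.005,-0.008,-0.08,0.3],[0,0,0,0,0,-0.08,0.3],[0,0,0,0,0,0,0.3]],
])

```text
time_s: 13.82
tcp_pos: [0.4821, 0.023, 0.1929]
ee_rot: [[0.002, -1.0, -0.004], [0.001, -0.004, 1.0], [-1.0, -0.002, 0.001]]
wrist_force: [0.3, -0.8, 0.5]
gripper_width: 0.647
```

```bash
cat > st.py <<'E'
from station import r
s=r.sense();R=s['ee_rot'];t=s['tcp_pos'];g=t+R[:,0]*.0745
print("t",round(s['time_s'],2),"tcp",t.round(4),"capbase",g.round(4),"x",R[:,0].round(4),"F",s['wrist_force'].round(2),"M",s['moment'].round(3),"yaw",__import__('math').degrees(__import__('math').atan2(R[1,1],R[0,1])).__round__(2),"j",s['joints'].round(1),round(s['gripper_width'],3))
E
python3 st.py
```

```text
t 13.82 tcp [0.4821 0.023  0.1929] capbase [0.4823 0.0231 0.1184] x [ 0.0023  0.0011 -1.    ] F [ 0.34 -0.77  0.49] M [ 0.101 -0.036  0.08 ] yaw -179.79 j [ 22.1  14.2 -27.2  -0.  -48.5 -21.9] 0.647
```

Emit:
move_arm([
  [[0,0,0,-0.005,-0.006,-0.05,0.3],[0,0,0,0,0,-0.05,0.3],[0,0,0,0,0,0,0.3]],
])

```text
time_s: 14.2
tcp_pos: [0.4818, 0.0227, 0.1864]
ee_rot: [[0.002, -1.0, -0.004], [0.001, -0.004, 1.0], [-1.0, -0.002, 0.001]]
wrist_force: [0.0, -0.3, -0.6]
gripper_width: 0.652
```

```bash
python3 st.py
```

```text
t 14.2 tcp [0.4818 0.0227 0.1864] capbase [0.4819 0.0227 0.1119] x [ 2.1e-03  9.0e-04 -1.0e+00] F [ 0.04 -0.29 -0.58] M [ 0.106 -0.01  -0.   ] yaw -179.79 j [ 22.   14.6 -27.7  -0.  -47.5 -21.8] 0.652
```

Emit:
move_arm([
  [[0,0,0,0,0,-0.04,0.3],[0,0,0,0,0,-0.04,0.3],[0,0,0,0,0,0,0.3]],
])

```text
time_s: 14.58
tcp_pos: [0.4818, 0.0227, 0.1813]
ee_rot: [[0.002, -1.0, -0.004], [0.001, -0.004, 1.0], [-1.0, -0.002, 0.001]]
wrist_force: [-0.6, 0.6, -0.9]
gripper_width: 0.65
```

```bash
python3 st.py
```

```text
t 14.57 tcp [0.4818 0.0227 0.1813] capbase [0.482  0.0228 0.1068] x [ 0.0022  0.001  -1.    ] F [-0.62  0.6  -0.87] M [ 0.096 -0.032 -0.022] yaw -179.79 j [ 22.   15.  -28.   -0.  -46.8 -21.8] 0.65
```

Emit:
move_arm([
  [[0,0,0,0,0,-0.025,0.3],[0,0,0,0,0,-0.02,0.3],[0,0,0,0,0,0,0.3]],
])

```text
time_s: 14.95
tcp_pos: [0.4819, 0.0227, 0.1785]
ee_rot: [[0.002, -1.0, -0.004], [0.001, -0.004, 1.0], [-1.0, -0.002, 0.001]]
wrist_force: [-0.3, -0.7, -1.3]
gripper_width: 0.651
```

```bash
python3 st.py
```

```text
t 14.95 tcp [0.4819 0.0227 0.1785] capbase [0.4821 0.0228 0.104 ] x [ 0.0024  0.001  -1.    ] F [-0.35 -0.71 -1.34] M [ 0.063 -0.017  0.01 ] yaw -179.78 j [ 22.   15.3 -28.2  -0.  -46.4 -21.8] 0.651
```

Emit:
move_arm([
  [[0,0,0,0,0,-0.02,0.3],[0,0,0,0,0,0,0.3]],
])

```text
time_s: 15.2
tcp_pos: [0.4822, 0.0227, 0.1783]
ee_rot: [[0.003, -1.0, -0.004], [0.001, -0.004, 1.0], [-1.0, -0.003, 0.001]]
wrist_force: [-0.5, 0.9, 1.1]
gripper_width: 0.649
```

```bash
python3 st.py
```

```text
t 15.2 tcp [0.4822 0.0227 0.1783] capbase [0.4824 0.0228 0.1038] x [ 3.1e-03  7.0e-04 -1.0e+00] F [-0.55  0.94  1.08] M [ 0.133  0.299 -0.034] yaw -179.75 j [ 22.   15.3 -28.3   0.  -46.3 -21.8] 0.649
```

Emit:
move_arm([
  [[0,0,0,0,0,-0.02,0.3],[0,0,0,0,0,0,0.3]],
])

```text
time_s: 15.45
tcp_pos: [0.4823, 0.0226, 0.1783]
ee_rot: [[0.004, -1.0, -0.005], [0.0, -0.005, 1.0], [-1.0, -0.004, 0.0]]
wrist_force: [-1.3, 0.0, 1.6]
gripper_width: 0.644
```

```bash
python3 st.py
```

```text
t 15.45 tcp [0.4823 0.0226 0.1783] capbase [0.4826 0.0226 0.1038] x [ 3.6e-03  3.0e-04 -1.0e+00] F [-1.3   0.05  1.61] M [ 0.169  0.426 -0.061] yaw -179.72 j [ 22.   15.3 -28.3   0.1 -46.2 -21.8] 0.644
```

Contact: the lower edge is 10.2 mm below the rim, so the lugs ride on the thread. I turn gently anticlockwise with a slight downward bias.

Emit:
move_arm([
  [[0,0.02,0.5,-0.003,0,-0.01,0.3],[0,0,0.5,0,0,-0.01,0.3],[0,0,0.5,0,0,-0.01,0.3],[0,0,0,0,0,-0.01,0.3]],
])

```text
time_s: 15.95
tcp_pos: [0.4824, 0.0235, 0.1786]
ee_rot: [[0.003, -0.976, -0.218], [0.002, -0.218, 0.976], [-1.0, -0.003, 0.002]]
wrist_force: [-2.9, 0.3, 6.9]
gripper_width: 0.65
```

```bash
python3 st.py
```

```text
t 15.95 tcp [0.4824 0.0235 0.1786] capbase [0.4826 0.0237 0.1041] x [ 0.0026  0.0024 -1.    ] F [-2.88  0.35  6.9 ] M [ 0.361  0.906 -0.172] yaw -167.41 j [ 22.1  15.3 -28.1  -0.1 -46.4  -9.4] 0.65
```

Emit:
move_arm([
  [[0,0.02,0.4,-0.012,-0.008,0.004,0.3],[0,0,0.4,0,0,0.002,0.3],[0,0,0,0,0,0,0.3]],
])

```text
time_s: 16.32
tcp_pos: [0.4818, 0.0231, 0.1792]
ee_rot: [[0.0, -0.945, -0.328], [0.003, -0.328, 0.945], [-1.0, -0.001, 0.003]]
wrist_force: [-1.1, -0.7, 1.3]
gripper_width: 0.652
```

```bash
python3 st.py
```

```text
t 16.32 tcp [0.4818 0.0231 0.1792] capbase [0.4818 0.0233 0.1047] x [ 4.0e-04  2.8e-03 -1.0e+00] F [-1.13 -0.7   1.25] M [-0.027  0.238  0.003] yaw -160.85 j [ 22.   15.2 -28.1  -0.2 -46.6  -2.7] 0.652
```

Emit:
move_arm([
  [[-0.02,0,0.4,0,-0.005,-0.006,0.3],[0,0,0.4,0,0,-0.006,0.3],[0,0,0,0,0,-0.006,0.3]],
])

```text
time_s: 16.7
tcp_pos: [0.4825, 0.0231, 0.1794]
ee_rot: [[0.002, -0.902, -0.431], [0.001, -0.431, 0.902], [-1.0, -0.002, -0.0]]
wrist_force: [-2.2, 0.9, 5.7]
gripper_width: 0.651
```

```bash
python3 st.py
```

```text
t 16.7 tcp [0.4825 0.0231 0.1794] capbase [0.4826 0.0232 0.1049] x [ 2.4e-03  7.0e-04 -1.0e+00] F [-2.16  0.88  5.69] M [ 0.188  0.64  -0.033] yaw -154.45 j [ 22.1  15.2 -28.1   0.  -46.5   3.5] 0.651
```

Emit:
move_arm([
  [[0,0.01,0.4,-0.01,-0.003,-0.002,0.3],[0,0,0.4,0,0,-0.004,0.3],[0,0,0,0,0,-0.004,0.3]],
])

```text
time_s: 17.08
tcp_pos: [0.4823, 0.0233, 0.1797]
ee_rot: [[0.002, -0.849, -0.529], [0.002, -0.529, 0.849], [-1.0, -0.003, 0.0]]
wrist_force: [-2.2, 0.6, 5.1]
gripper_width: 0.651
```

```bash
python3 st.py
```

```text
t 17.07 tcp [0.4823 0.0233 0.1797] capbase [0.4824 0.0234 0.1052] x [ 0.0024  0.0016 -1.    ] F [-2.17  0.65  5.1 ] M [ 0.189  0.683 -0.026] yaw -148.08 j [ 22.1  15.2 -28.1  -0.  -46.6   9.9] 0.651
```

Emit:
move_arm([
  [[-0.01,0.01,0.4,-0.008,-0.006,-0.002,0.3],[0,0,0.4,0,0,-0.004,0.3],[0,0,0,0,0,-0.004,0.3]],
])

```text
time_s: 17.45
tcp_pos: [0.4823, 0.0232, 0.1798]
ee_rot: [[0.003, -0.786, -0.619], [0.001, -0.619, 0.786], [-1.0, -0.003, -0.001]]
wrist_force: [-2.4, 1.2, 5.3]
gripper_width: 0.651
```

```bash
python3 st.py
```

```text
t 17.45 tcp [0.4823 0.0232 0.1798] capbase [0.4825 0.0233 0.1053] x [ 0.0026  0.001  -1.    ] F [-2.36  1.19  5.27] M [ 0.204  0.74  -0.131] yaw -141.78 j [ 22.1  15.2 -28.1   0.  -46.6  16.1] 0.651
```

Emit:
move_arm([
  [[0,0.03,0.4,-0.012,-0.006,-0.002,0.3],[0,0,0.4,0,0,-0.004,0.3],[0,0,0,0,0,-0.004,0.3]],
])

```text
time_s: 17.82
tcp_pos: [0.4819, 0.0231, 0.1788]
ee_rot: [[-0.001, -0.713, -0.701], [0.002, -0.701, 0.713], [-1.0, -0.001, 0.002]]
wrist_force: [-0.7, -0.4, 0.1]
gripper_width: 0.647
```

```bash
python3 st.py
```

```text
t 17.82 tcp [0.4819 0.0231 0.1788] capbase [0.4819 0.0233 0.1043] x [-6.0e-04  1.9e-03 -1.0e+00] F [-0.7  -0.38  0.09] M [-0.078  0.152  0.057] yaw -135.5 j [ 22.   15.3 -28.1  -0.2 -46.6  22.6] 0.647
```

Emit:
move_arm([
  [[0,0.02,0.4,-0.008,-0.004,-0.004,0.3],[0,0,0.4,0,0,-0.006,0.3],[0,0,0,0,0,-0.006,0.3]],
])

```text
time_s: 18.2
tcp_pos: [0.4811, 0.0227, 0.1763]
ee_rot: [[-0.005, -0.633, -0.774], [0.001, -0.774, 0.633], [-1.0, 0.002, 0.005]]
wrist_force: [0.3, 1.1, -1.1]
gripper_width: 0.649
```

```bash
python3 st.py
```

```text
t 18.2 tcp [0.4811 0.0227 0.1763] capbase [0.4807 0.0228 0.1018] x [-0.0049  0.0014 -1.    ] F [ 0.26  1.08 -1.07] M [-0.021 -0.02   0.032] yaw -129.26 j [ 22.   15.5 -28.2  -0.2 -46.5  28.9] 0.649
```

The force vanished and the cap is sinking, so the lugs are in the gap. I push straight down.

Emit:
move_arm([
  [[0,-0.03,0,0.013,0,-0.03,0.3],[0,0,0,0,0,-0.03,0.3],[0,0,0,0,0,0,0.3]],
])

```text
time_s: 18.58
tcp_pos: [0.482, 0.0227, 0.1721]
ee_rot: [[-0.0, -0.635, -0.772], [0.001, -0.772, 0.635], [-1.0, -0.001, 0.001]]
wrist_force: [-0.4, 0.4, 1.6]
gripper_width: 0.648
```

```bash
python3 st.py
```

```text
t 18.57 tcp [0.482  0.0227 0.1721] capbase [0.482  0.0228 0.0976] x [-5.0e-04  1.2e-03 -1.0e+00] F [-0.41  0.37  1.58] M [0.105 0.089 0.045] yaw -129.43 j [ 22.   15.8 -28.5  -0.1 -45.6  28.6] 0.648
```

The cap is on the gasket (lower edge 16.4 mm below the rim). Now I screw it down clockwise.

Emit:
move_arm([
  [[0,0,-0.5,0,0,-0.002,0.3],[0,0,-0.5,0,0,-0.002,0.3],[0,0,-0.5,0,0,-0.002,0.3],[0,0,0,0,0,-0.002,0.3]],
])

```text
time_s: 19.08
tcp_pos: [0.4823, 0.0226, 0.1723]
ee_rot: [[0.001, -0.786, -0.618], [0.001, -0.618, 0.786], [-1.0, -0.001, 0.0]]
wrist_force: [0.2, -0.5, 1.3]
gripper_width: 0.648
```

```bash
python3 st.py
```

```text
t 19.07 tcp [0.4823 0.0226 0.1723] capbase [0.4823 0.0227 0.0978] x [ 7.0e-04  1.1e-03 -1.0e+00] F [ 0.22 -0.47  1.28] M [-0.005  0.106  0.   ] yaw -141.83 j [ 22.   15.8 -28.5  -0.1 -45.6  16.2] 0.648
```

Emit:
move_arm([
  [[0,0,-0.5,-0.004,0,-0.005,0.3],[0,0,-0.5,0,0,-0.005,0.3],[0,0,-0.5,0,0,-0.005,0.3],[0,0,0,0,0,-0.004,0.3]],
])

```text
time_s: 19.58
tcp_pos: [0.4823, 0.0225, 0.1718]
ee_rot: [[0.002, -0.898, -0.44], [0.0, -0.44, 0.898], [-1.0, -0.002, -0.0]]
wrist_force: [-0.1, 0.3, 1.7]
gripper_width: 0.647
```

```bash
python3 st.py
```

```text
t 19.57 tcp [0.4823 0.0225 0.1718] capbase [0.4824 0.0226 0.0973] x [ 1.7e-03  5.0e-04 -1.0e+00] F [-0.12  0.25  1.72] M [ 0.02   0.152 -0.033] yaw -153.88 j [ 22.   15.8 -28.6   0.  -45.4   4.1] 0.647
```

Emit:
move_arm([
  [[0,0,-0.5,-0.002,0,-0.006,0.3],[0,0,-0.5,0,0,-0.006,0.3],[0,0,-0.5,0,0,-0.006,0.3],[0,0,0,0,0,-0.004,0.3]],
])

```text
time_s: 20.08
tcp_pos: [0.4823, 0.0223, 0.1713]
ee_rot: [[0.002, -0.969, -0.246], [-0.001, -0.246, 0.969], [-1.0, -0.002, -0.001]]
wrist_force: [-1.0, -0.4, 2.5]
gripper_width: 0.649
```

```bash
python3 st.py
```

```text
t 20.07 tcp [0.4823 0.0223 0.1713] capbase [0.4825 0.0223 0.0968] x [ 2.2e-03 -5.0e-04 -1.0e+00] F [-0.98 -0.38  2.48] M [-0.006  0.262 -0.048] yaw -165.75 j [ 22.   15.9 -28.7   0.1 -45.3  -7.8] 0.649
```

Emit:
move_arm([
  [[0.01,0.015,-0.5,-0.004,0.006,-0.006,0.3],[0,0,-0.5,0,0,-0.006,0.3],[0,0,-0.5,0,0,-0.006,0.3],[0,0,0,0,0,-0.004,0.3]],
])

```text
time_s: 20.58
tcp_pos: [0.4826, 0.0226, 0.171]
ee_rot: [[0.002, -0.999, -0.044], [0.0, -0.044, 0.999], [-1.0, -0.002, 0.0]]
wrist_force: [-0.6, -0.5, 3.4]
gripper_width: 0.65
```

```bash
python3 st.py
```

```text
t 20.57 tcp [0.4826 0.0226 0.171 ] capbase [0.4827 0.0226 0.0965] x [ 1.7e-03  3.0e-04 -1.0e+00] F [-0.58 -0.48  3.4 ] M [-0.013  0.304 -0.009] yaw -177.5 j [ 22.   15.9 -28.7   0.  -45.3 -19.5] 0.65
```

Emit:
move_arm([
  [[0.005,0.01,-0.5,-0.002,0.004,-0.006,0.3],[0,0,-0.5,0,0,-0.006,0.3],[0,0,-0.5,0,0,-0.006,0.3],[0,0,0,0,0,-0.004,0.3]],
])

```text
time_s: 21.08
tcp_pos: [0.4828, 0.0227, 0.1707]
ee_rot: [[0.001, -0.987, 0.16], [0.0, 0.16, 0.987], [-1.0, -0.001, 0.001]]
wrist_force: [-1.3, -0.6, 3.8]
gripper_width: 0.646
```

```bash
python3 st.py
```

```text
t 21.07 tcp [0.4828 0.0227 0.1707] capbase [0.4829 0.0227 0.0962] x [ 1.4e-03  3.0e-04 -1.0e+00] F [-1.28 -0.63  3.78] M [-0.002  0.369  0.013] yaw 170.82 j [ 22.   16.  -28.6   0.  -45.3 -31.2] 0.646
```

Emit:
move_arm([
  [[0,0.01,-0.5,-0.01,0,-0.006,0.3],[0,0,-0.5,-0.004,0,-0.006,0.3],[0,0,-0.4,0,0,-0.006,0.3],[0,0,0,0,0,-0.004,0.3]],
])

```text
time_s: 21.58
tcp_pos: [0.4828, 0.0228, 0.1704]
ee_rot: [[0.003, -0.94, 0.342], [0.0, 0.342, 0.94], [-1.0, -0.002, 0.001]]
wrist_force: [-1.9, -0.8, 4.4]
gripper_width: 0.649
```

```bash
python3 st.py
```

```text
t 21.57 tcp [0.4828 0.0228 0.1704] capbase [0.483  0.0228 0.0959] x [ 2.6e-03  1.0e-04 -1.0e+00] F [-1.86 -0.83  4.44] M [-0.043  0.487  0.002] yaw 159.99 j [ 22.   16.  -28.7   0.1 -45.2 -42.1] 0.649
```

Emit:
move_arm([
  [[0,0.01,-0.4,-0.004,0,-0.004,0.3],[0,0,-0.4,0,0,-0.004,0.3],[0,0,0,0,0,-0.003,0.3]],
])

```text
time_s: 21.95
tcp_pos: [0.4829, 0.0228, 0.1703]
ee_rot: [[0.002, -0.898, 0.44], [-0.0, 0.44, 0.898], [-1.0, -0.002, 0.001]]
wrist_force: [-1.6, -0.5, 4.2]
gripper_width: 0.649
```

```bash
python3 st.py
```

```text
t 21.95 tcp [0.4829 0.0228 0.1703] capbase [0.4831 0.0228 0.0958] x [ 2.2e-03 -2.0e-04 -1.0e+00] F [-1.57 -0.49  4.17] M [-0.     0.44  -0.024] yaw 153.9 j [ 22.   16.  -28.7   0.1 -45.2 -48.2] 0.649
```

Emit:
move_arm([
  [[0,0.01,-0.4,-0.008,0,-0.004,0.3],[0,0,-0.4,0,0,-0.004,0.3],[0,0,0,0,0,-0.003,0.3]],
])

```text
time_s: 22.32
tcp_pos: [0.483, 0.0229, 0.1702]
ee_rot: [[0.002, -0.846, 0.533], [-0.0, 0.533, 0.846], [-1.0, -0.002, 0.001]]
wrist_force: [-1.3, 0.1, 5.5]
gripper_width: 0.649
```

```bash
python3 st.py
```

```text
t 22.32 tcp [0.483  0.0229 0.1702] capbase [0.4832 0.0228 0.0957] x [ 2.4e-03 -3.0e-04 -1.0e+00] F [-1.3   0.14  5.51] M [-0.048  0.5    0.03 ] yaw 147.79 j [ 22.   16.  -28.7   0.1 -45.2 -54.3] 0.649
```

Emit:
move_arm([
  [[0,0.01,-0.3,-0.006,0,-0.004,0.3],[0,0,-0.3,0,0,-0.004,0.3],[0,0,0,0,0,-0.003,0.3]],
])

```text
time_s: 22.7
tcp_pos: [0.4829, 0.0229, 0.1702]
ee_rot: [[0.002, -0.803, 0.596], [-0.001, 0.596, 0.803], [-1.0, -0.002, 0.0]]
wrist_force: [-2.3, -1.6, 6.4]
gripper_width: 0.651
```

```bash
python3 st.py
```

```text
t 22.7 tcp [0.4829 0.0229 0.1702] capbase [0.483  0.0229 0.0957] x [ 1.8e-03 -8.0e-04 -1.0e+00] F [-2.27 -1.6   6.39] M [-0.012  0.561  0.225] yaw 143.42 j [ 22.1  16.  -28.7   0.1 -45.2 -58.7] 0.651
```

Emit:
move_arm([
  [[0,0.01,-0.3,-0.006,0,-0.002,0.3],[0,0,0,0,0,-0.002,0.3]],
])

```text
time_s: 22.95
tcp_pos: [0.4828, 0.0229, 0.1702]
ee_rot: [[0.001, -0.782, 0.624], [-0.001, 0.624, 0.782], [-1.0, -0.002, -0.001]]
wrist_force: [-0.6, -0.4, 4.9]
gripper_width: 0.649
```

```bash
python3 st.py
```

```text
t 22.95 tcp [0.4828 0.0229 0.1702] capbase [0.4828 0.0228 0.0957] x [ 8.0e-04 -1.4e-03 -1.0e+00] F [-0.56 -0.41  4.85] M [-0.098  0.406  0.378] yaw 141.41 j [ 22.1  16.  -28.7   0.1 -45.3 -60.8] 0.649
```

Emit:
move_arm([
  [[0,0,-0.3,-0.004,0,-0.001,0.3],[0,0,0,0,0,-0.001,0.3]],
])

```text
time_s: 23.2
tcp_pos: [0.4826, 0.023, 0.1702]
ee_rot: [[0.001, -0.759, 0.651], [-0.002, 0.651, 0.759], [-1.0, -0.002, -0.001]]
wrist_force: [-0.8, -1.8, 5.3]
gripper_width: 0.649
```

```bash
python3 st.py
```

```text
t 23.2 tcp [0.4826 0.023  0.1702] capbase [0.4827 0.0228 0.0957] x [ 0.001  -0.0021 -1.    ] F [-0.85 -1.76  5.34] M [-0.077  0.399  0.51 ] yaw 139.36 j [ 22.1  16.  -28.7   0.2 -45.2 -62.9] 0.649
```

The torque now climbs steeply (0.5 N m) with no further descent, so the cap is at the stop. I ease part of the clamp twist and open.

Emit:
move_arm([
  [[0,0,0.2,0,0,0,0.3],[0,0,0,0,0,0,0.3]],
])

```text
time_s: 23.45
tcp_pos: [0.4826, 0.023, 0.1702]
ee_rot: [[0.001, -0.779, 0.627], [-0.002, 0.627, 0.779], [-1.0, -0.002, -0.001]]
wrist_force: [-0.8, -1.6, 4.5]
gripper_width: 0.652
```

```bash
python3 st.py
```

```text
t 23.45 tcp [0.4826 0.023  0.1702] capbase [0.4826 0.0228 0.0957] x [ 9.e-04 -2.e-03 -1.e+00] F [-0.77 -1.64  4.53] M [-0.073  0.476  0.286] yaw 141.2 j [ 22.1  16.  -28.7   0.2 -45.2 -61. ] 0.652
```

Emit:
move_arm([
  [[0,0,0,0,0,0,1],[0,0,0,0,0,0,1],[0,0,0,0,0,0,1],[0,0,0,0,0,0,1],[0,0,0,0,0,0,1]],
])

```text
time_s: 24.08
tcp_pos: [0.4824, 0.0233, 0.1685]
ee_rot: [[0.0, -0.777, 0.629], [-0.0, 0.629, 0.777], [-1.0, -0.0, -0.0]]
wrist_force: [0.5, -0.2, 0.1]
gripper_width: 0.991
```

```bash
python3 st.py
```

```text
t 24.07 tcp [0.4824 0.0233 0.1685] capbase [0.4824 0.0232 0.094 ] x [ 2.e-04 -3.e-04 -1.e+00] F [ 0.5  -0.21  0.14] M [ 0.133 -0.107  0.039] yaw 140.99 j [ 22.1  16.1 -28.8   0.  -45.  -61.1] 0.991
```

Emit:
move_arm([
  [[0,0,0,0,0,0.3,1],[0,0,0,0,0,0.4,1],[0,0,0,0,0,0.5,1],[0,0,0,0.15,0.18,0.5,1],[0,0,0,0.15,0.18,0.5,1],[0,0,0,0.15,0.18,0.5,1],[0,0,0,0.15,0.18,0.3,1],[0,0,0,0.1,0.15,0,1],[0,0,0,0,0,0,1]],
])

```text
time_s: 25.2
tcp_pos: [0.5232, 0.0765, 0.3524]
ee_rot: [[-0.004, -0.776, 0.631], [0.0, 0.631, 0.776], [-1.0, 0.003, -0.002]]
wrist_force: [-0.8, 0.6, -0.2]
gripper_width: 1.003
```

```bash
python3 look.py w3
python3 - <<'E'
from h import *
import h
z=np.load('w3.npz'); p,W=cloud('w3.npz')
m=cv2.inRange(cv2.cvtColor(p,cv2.COLOR_RGB2HSV),(100,90,150),(125,255,255))>0
m&=(abs(W[...,2]-.118)<.006)&(np.hypot(W[...,0]-.482,W[...,1]-.023)<.024)
q=W[m]; A=np.c_[q[:,:2]-[.482,.023],np.ones(len(q))]; s=np.linalg.lstsq(A,q[:,2],rcond=None)[0]
print(len(q),"plane slope",s[:2].round(4),"top z",s[2].round(4),np.median(q[:,2]))
caps('w3.npz',.1187)
E
```

```text
[0.52316424 0.07646157 0.35235364] [ 25.9  10.5  -7.   -0.1 -72.7 -64.9] 1.0032876110003173 [-0.76  0.57 -0.22]
[[-0.775, 0.6107, 0.1624, 0.4785], [0.6319, 0.7477, 0.2042, 0.0212], [0.0033, 0.2609, -0.9654, 0.4452], [0.0, 0.0, 0.0, 1.0]] 341.4243004183701
2179 plane slope [0.002  0.0023] top z 0.1191 0.11911525822815805
px [340.6 191.8] z 0.0238 circ [0.4703 0.143 ] 0.0202 ext x 0.4496 0.4907 y 0.1226 0.1634
px [252.9 103.2] z 0.1191 circ [0.4841 0.0219] 0.0259 ext x 0.4557 0.5102 y -0.0042 0.0504
```

View pics/w3.png

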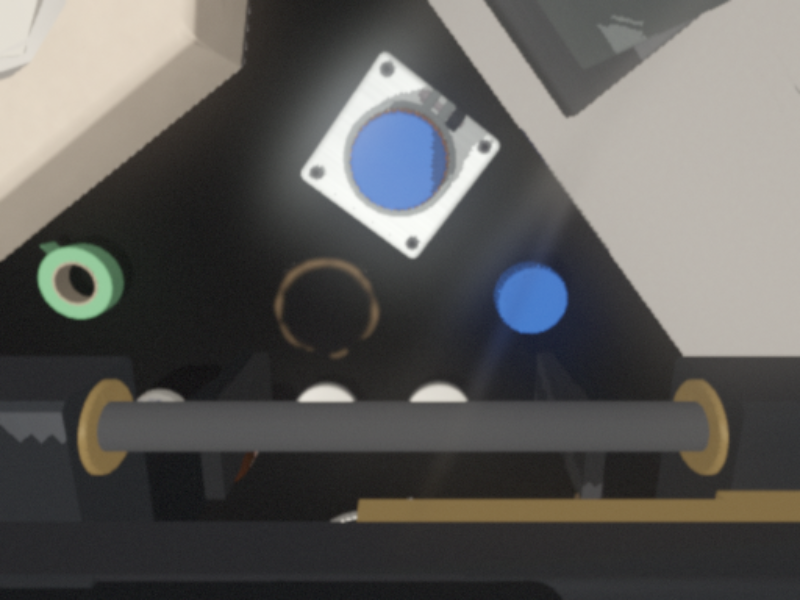

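The cap sits level on the jar at (400,160), with its top at z = 0.119 (0.1185 expected when home, 0.121 if it had only dropped in). The gripper is open and well clear. One more check for drift, then I hand in.

```bash
python3 look.py w4 | head -1
python3 - <<'E'
from h import *
p,W=cloud('w4.npz')
m=cv2.inRange(cv2.cvtColor(p,cv2.COLOR_RGB2HSV),(100,90,150),(125,255,255))>0
m&=(abs(W[...,2]-.118)<.006)&(np.hypot(W[...,0]-.482,W[...,1]-.023)<.024)
print(np.median(W[m][:,2]),W[m].std(0))
from station import r
r.finish_job()
E
```

```text
[0.52296608 0.07613098 0.35242696] [ 25.8  10.5  -7.   -0.1 -72.7 -64.9] 0.9957218938163692 [0.21 0.31 0.39]
0.1190715710049442 [0.0119945  0.01195996 0.00074877]
the job is handed in; nothing more can be done
```

The jar is closed: the far blue cap, the one farthest from the base, is screwed onto it against the stop. The gripper is open and well clear, and I handed the job in at about 25 s.

**What I did:** I centred the cap by squeezing it from two directions, then gripped it and lowered it over the mouth. Turning it about 50° anticlockwise brought it to the gap. The force vanished, and a light push took the cap down to a lower edge 16.4 mm below the rim. I then screwed it clockwise about 90° until the torque rose steeply to 0.5 N m with no further descent, and let go. The highest wrist force I read while the cap was on the jar was about 7 N.

**Last checks:**
- **Depth:** the camera puts the cap's top at z = 0.1191 m. That makes its lower edge about 18.1–18.6 mm below the rim, against the 17.7 mm required. The arm's own pose before release gave 18.3 mm.
- **Level:** the cap's top slopes by about 0.003 rad.
- **Holding:** its height was unchanged in a second picture taken 0.05 s later.
- **Bystanders:** I touched none of them knowingly, but I did not measure their positions again.

**Disagreement:** a rough outline fit of the cap in the last picture puts its centre about 2.5 mm from the jar's axis. Glow and shading distort that fit, as its radius of 26 mm instead of 28.5 mm shows. The gripper's own pose at release puts the cap within 1 mm of the axis, and the thread only leaves 1.1 mm of play, so I trusted that.

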